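# Set the suction fans to the third click

### The job

The suction head's fans must run at speed three. With the fingertips, slide the upright paddle lever on the grey fan controller all the way back to its off stop (the end of the slot where the scale bars are shortest), then push it the other way, counting the clicks, and leave it resting in the third click from off, without ever running past that click. Push gently, do not pinch the lever, and leave the other things on the bench where they are.

Things in the scene. Friction and masses are not known exactly. Their poses are not given: they have to be found in the camera images.
- controller: Grey fan controller box fixed to the bench, 110 (x) x 210 (y) x 55 mm high, origin at the centre of its underside. A slot for the lever runs along its y axis through the middle of its flat top. On the top beside the slot, on the -x side (nearer the robot), six black scale bars across the slot direction mark the rest positions, 15 mm apart from y = -37.5 mm (off, the shortest bar) to y = +37.5 mm (the longest bar).
- lever_top (a point): Centre of the top of the lever's plain white paddle, 98 mm above the bench. The paddle is a block 40 mm across the slot (controller x), 14 mm thick along the slot (controller y), its underside 9 mm and its top 43 mm above the controller's top; it slides along the controller's y axis and can be pushed on either broad face. Axes as the controller's.
- fan_lever (a joint): Lever travel in m along controller +y: 0 at the off stop (y = -37.5 mm, also a detent), 0.075 at the far stop. Detents (clicks) every 0.015: first 0.015, second 0.030, third 0.045. Starts in the first or second. Leaving a detent takes 6 to 9 N, falling to nil at the crest 7.5 mm on; past it the lever snaps into the next detent, short of it it springs back. At a stop the force rises steeply instead.
- core: Bystander, to be left alone: empty cardboard label-roll core standing on end, 76 mm across, 60 mm high; origin at the centre of its underside.
- spare_fan: Bystander, to be left alone: square black axial fan lying flat, 60 x 60 x 26 mm; origin at the centre of its underside.
- wrench: Bystander, to be left alone: steel wrench lying flat, 165 mm long, 8 mm high, handle toward its own -x; origin at the centre of its underside (of its length).
- connector: Bystander, to be left alone: small white terminal block, 20 x 30 x 17 mm; origin at the centre of its underside.
- suction_cup: Bystander, to be left alone: blue rubber bellows suction cup standing on its lip, 44 mm across, 42 mm high; origin at the centre of its underside.
- jar: Bystander, to be left alone: capped jar, 60 mm across, 75 mm high; origin at the centre of its underside.
- bolt: Bystander, to be left alone: steel bolt standing on its head, head 28 mm across, 50 mm high; origin at the centre of its underside.
Mind the look-alikes: they are no part of the job. Leave any pink or yellow look-alike of the controller alone.

How it is judged:
On the way, in this order (a step that is already met when the one before it is completed fails the run):
1. the lever is fully back at its off stop (value of joint fan_lever below 0.003 m), for 0.2 s.
2. the lever rests in the third click from off (value of joint fan_lever between 0.0415 and 0.0485 m), for 0.3 s.
At the end, for the whole second after the job is handed in: the lever is at rest in the third click: travel 45 mm from off, within 3.5 mm (all of step 2 and velocity of joint fan_lever between -0.005 and 0.005 m/s); the robot touches nothing.
It fails at once if the lever runs past the third click (travel over 53 mm) (value of joint fan_lever above 0.053 m).
It fails at once if the lever or controller is pinched or pushed with more than 35 N (contact force between the fingers and controller above 35 N).
It fails at once if a bystander is lifted, carried or shoved by more than 25 mm (distance of any of core, spare_fan, wrench, connector, suction_cup, jar, bolt from where it was at the start of the episode above 0.025 m).
It also fails if it takes over 64 s, if anything falls off the work surface, if the arm or the gripper's body presses on something with over 40 N, if the wrist force passes 120 N, or if a joint passes its speed limit or range.

### The arm

A 6-joint arm with a two-finger parallel gripper is mounted at the origin on the work surface. World frame = base frame: x ahead of the robot, y to its left, z up, the work surface at z = 0. Lengths are in m, angles in rad, forces in N, time in s.
With the tool pointing down it reaches from about 0.25 to 0.775 m from the base axis. Payload 4 kg.
Tool frame: the origin (TCP) lies at the very end of the fingers, on their centre line; the grasp point (between the pads) lies 19 mm behind it; z points along the fingers, y is the line along which they close (so a half turn about z gives the same grasp; the last joint's range is limited). The gripper opens to 94 mm and grips with 3 to 60 N. Pads are 16 mm wide; open, the fingers measure 119 mm over their backs; the gripper's body (75 mm by 177 mm) begins 78 mm behind the grasp point.
Start: joints at [-1.374, 0.087, 1.371, -0, 1.684, -0.103], TCP at [0.162, -0.525, 0.182] pointing down, gripper open.
Joint ranges: [-3.1, 3.1], [-0.76, 2.03], [0.27, 2.55], [-1.08, 4.22], [0.17, 2.65], [-2.57, 2.57]. Speed limits (rad/s): [2.79, 2.79, 3.14, 3.14, 3.14, 3.14].

### API

Orientations are given as [roll, pitch, yaw] about the fixed x, y, z axes, in that order (R = Rz(yaw) Ry(pitch) Rx(roll)).
In Python, from bench import robot, vision gives the robot as it stands.
- The arm moves only by the shell command python3 -m crank 'ROWS'. ROWS is JSON, a list of rows, each a list of 3 entries, a list of its own where there are three numbers: the closure, from 0 (fully open) to 1 (shut), then the shift along the tool's x, y, z in m, then the turn, a rotation vector about the tool's x, y, z in degrees. A call has 1 to 8 rows; each row shifts and turns the commanded pose from where the row before left it, along the tool's axes as they then stand; what a row does not reach is not made up. A row lasts 1/10 s, in which the tool goes at most 50 mm and 8.59 degrees, less where a joint would pass 70% of its speed; a pose out of reach is approached as far as the arm can. A call with a gripper value outside its range is refused whole. The fingers move at their own pace and stop on an object; the grip force is fixed at half the most. Time passes only in rows, so rows that do not move let the fingers close. It gives the time, the measured TCP pose, the force, the opening and the grip force at its end, in the units of the state.
- robot.get_obs(): the state, without advancing time (a new reading comes with each control period).
- vision.snapshot(name): name is "scene" or "side" or "wrist"; returns a dict with "color" (480x640x3 uint8, red, green, blue), "z_map" (480x640 float32, m along the optical axis (not along the pixel's ray), 0 where there is no reading), "fx", "fy", "cx", "cy" (pixels), "R" (3x3) and "t" (3): a world point X has camera coordinates R X + t. Camera axes: x right, y down, z forward; pixel columns grow to the right and rows downward; lengths in m; the calibration is good to about 2 mm. A picture is of the moment at which its call begins.
- robot.close_job(): hands the job in; it is judged then, once.
The state is a dict: "time": time; "joint_positions": joint angles; "qvel": joint speeds; "joint_torque": joint torques, N m; "tool_pos": TCP position; "ee_rot": TCP orientation; "wrist_force": force on the tool from outside, world axes, zero at the start; "wrist_torque": the same for the moment, N m; "width": finger opening in m; "finger_force": force on a finger pad.
Only numpy, scipy, OpenCV 4.12 (cv2) and the standard library are available. Lean on these libraries where they do the work, as an engineer would, in place of code of your own. Each camera call takes 0.05 s, during which the arm holds its last target. There are 200 camera calls.

## Working session

There is one attempt and no reset: what is moved stays moved. The work goes in short steps, Python scripts to look and compute and a shell command to move; the robot and the scene stay as the last step left them, time stands still between calls to the robot, and variables do not carry over. Pictures are saved under pics/ and viewed, at most 10 in all, crops included, and the job is handed in when it is done.

```bash
mkdir -p pics; python3 - <<'E'
from bench import robot, vision
import cv2,numpy as np
for n in("scene","side"):
    s=vision.snapshot(n); cv2.imwrite(f"pics/{n}0.png",s["color"][:,:,::-1]); np.savez(f"{n}0.npz",**s)
o=robot.get_obs(); print(o["time"],o["tool_pos"],o["ee_rot"],o["wrist_force"],o["width"])
E
```

```text
0.1 [ 0.16232165 -0.52493625  0.18104393] [-3.13964174e+00 -2.02762973e-04  2.99836786e-01] [ 0.44771622 -0.71782099 -0.01167892] 0.09385786356948952
```

View pics/scene0.png

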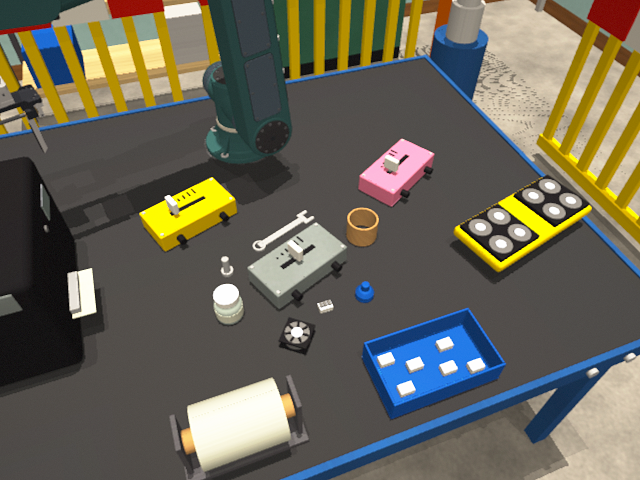

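View pics/side0.png

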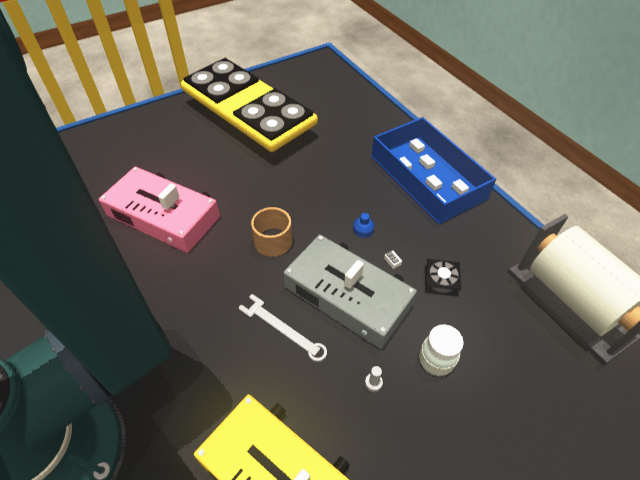

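Scene view: three look-alikes, the yellow controller at (188,212), the pink at (397,170) and the grey at (298,263). Grey fits the description. Its lever is at (295,247), with the core, wrench, connector, cup, jar, bolt and fan around it. In the side view the grey box is at (350,290), with its bars at (335,285). Next I measure it and confirm with a crop.

```bash
cat > h.py <<'E'
import numpy as np,cv2
def cloud(s):
    v,u=np.mgrid[:480,:640]; z=s["z_map"]
    P=np.stack([(u-s["cx"])/s["fx"]*z,(v-s["cy"])/s["fy"]*z,z],-1)
    return (P-s["t"])@s["R"]
def meas(s):
    W=cloud(s); return W
E
python3 - <<'E'
from h import *
for n,(c,r) in dict(scene=(298,263),side=(350,290)).items():
    s=dict(np.load(n+"0.npz")); W=cloud(s); z=W[...,2]
    m=np.zeros((480,640),bool); m[r-75:r+75,c-75:c+75]=1; m&=s["z_map"]>0
    top=m&(abs(z-.055)<.006)
    k,l,st,_=cv2.connectedComponentsWithStats(top.astype(np.uint8))
    i=1+np.argmax(st[1:,4]); p=W[l==i]
    R=cv2.minAreaRect((p[:,:2]*1000).astype(np.float32)); print(n,"top",R,np.median(p[:,2]))
    C=np.array(R[0])/1000
    lv=m&(z>.085)&(z<.11)&(np.hypot(W[...,0]-C[0],W[...,1]-C[1])<.07); q=W[lv]
    q=q[q[:,2]>.094]
    print("lever",len(q),q.mean(0),cv2.minAreaRect((q[:,:2]*1000).astype(np.float32)))
    # other objects near
    o=m&(z>.006)&~(l==i)
s=dict(np.load("side0.npz")); cv2.imwrite("pics/crop.png",cv2.resize(s["color"][225:350,275:425,::-1],None,fx=5,fy=4.8*5/4.8,interpolation=2)[:600])
# height map around controller
P=np.concatenate([cloud(dict(np.load(n+"0.npz"))).reshape(-1,3) for n in("scene","side")])
np.save("P.npy",P)
E
```

```text
scene top ((523.9417724609375, 0.8228836059570312), (112.49637603759766, 211.52098083496094), 22.025161743164062) 0.05544529481493019
lever 93 [ 0.52763216 -0.00699525  0.09799076] ((526.7940673828125, -6.248889923095703), (40.170440673828125, 15.310884475708008), 23.957035064697266)
side top ((524.6334838867188, 0.31687164306640625), (111.14181518554688, 209.94700622558594), 22.010568618774414) 0.05582153918019034
lever 172 [ 0.52690451 -0.00756066  0.09826982] ((527.0899047851562, -6.5756683349609375), (38.226165771484375, 14.698925018310547), 21.728506088256836)
```

View pics/crop.png

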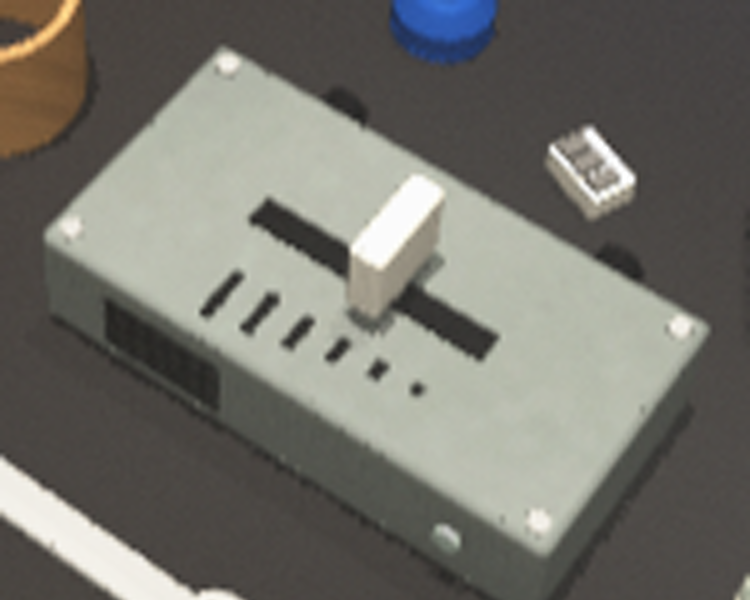

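The crop confirms it. The grey controller's white lever (395,240) stands in the third bar from the short end, which is the second click. The shortest bar is at the right (418,390). Measured centre is about (0.5243, 0.0006) at yaw 22°, and the lever is at y = -7.5 mm. I'll turn the tool to yaw 112° so that tool x is controller +y, and close the fingers.

```bash
python3 -m crank '[[1,[0,0,0],[0,0,-7.9]],[1,[0,0,0],[0,0,-7.9]],[1,[0,0,0],[0,0,-7.9]],[1,[0,0,0],[0,0,-7.9]],[1,[0,0,0],[0,0,-7.9]],[1,[0,0,0],[0,0,-7.9]]]'; python3 -m crank '[[1,[0,0,0],[0,0,-7.9]],[1,[0,0,0],[0,0,-7.9]],[1,[0,0,0],[0,0,-7.9]],[1,[0,0,0],[0,0,-7.9]],[1,[0,0,0],[0,0,-7.9]],[1,[0,0,0],[0,0,-7.9]],[1,[0,0,0],[0,0,0]],[1,[0,0,0],[0,0,0]]]'
cat > go.py <<'E'
# distance to target: controller coordinates (mm) x,y and world z
import sys,numpy as np
from bench import robot
from scipy.spatial.transform import Rotation as T
o=robot.get_obs(); R=T.from_euler('xyz',o["ee_rot"]).as_matrix()
a=np.radians(22); ex=np.array([np.cos(a),np.sin(a),0]); ey=np.array([-np.sin(a),np.cos(a),0])
C=np.array([.5243,.0006,0]); p=o["tool_pos"]
print("t",o["time"],"ctrl xy mm",1e3*(p-C)@ex,1e3*(p-C)@ey,"z",p[2],"yaw",np.degrees(o["ee_rot"]),"F ctrl",o["wrist_force"]@ex,o["wrist_force"]@ey,o["wrist_force"][2],"w",o["width"])
if len(sys.argv)>3:
    x,y,z=map(float,sys.argv[1:4]); print("tool shift",R.T@(C+ex*x/1e3+ey*y/1e3+[0,0,z]-p))
E
python3 go.py 0 22 .18
```

```text
time: 0.7
tool_pos: [0.1623, -0.5251, 0.1814]
ee_rot: [-3.141, -0.001, 1.133]
wrist_force: [0.0, -0.0, -0.3]
width: 0.0495
finger_force: 0.0
time: 1.5
tool_pos: [0.1624, -0.5253, 0.1817]
ee_rot: [3.141, -0.001, 1.952]
wrist_force: [0.0, -0.4, 0.4]
width: 0.0004
finger_force: 0.0
t 1.5 ctrl xy mm -532.5411568658088 -352.0000433807724 z 0.18166044347710145 yaw [ 1.79990746e+02 -4.21236635e-02  1.11813518e+02] F ctrl -0.13713324096782717 -0.3692823998083775 0.43140371220533985 w 0.000447386327223511
tool shift [0.37573001 0.53132075 0.00202249]
```

```bash
python3 -m crank '[[1,[0.0235,0.0332,0],[0,0,0]],[1,[0.0235,0.0332,0],[0,0,0]],[1,[0.0235,0.0332,0],[0,0,0]],[1,[0.0235,0.0332,0],[0,0,0]],[1,[0.0235,0.0332,0],[0,0,0]],[1,[0.0235,0.0332,0],[0,0,0]],[1,[0.0235,0.0332,0],[0,0,0]],[1,[0.0235,0.0332,0],[0,0,0]]]' >/dev/null; python3 -m crank '[[1,[0.0235,0.0332,0],[0,0,0]],[1,[0.0235,0.0332,0],[0,0,0]],[1,[0.0235,0.0332,0],[0,0,0]],[1,[0.0235,0.0332,0],[0,0,0]],[1,[0.0235,0.0332,0],[0,0,0]],[1,[0.0235,0.0332,0],[0,0,0]],[1,[0,0,0],[0,0,0]],[1,[0,0,0],[0,0,0]]]'; python3 go.py 0 22 .072
```

```text
time: 3.1
tool_pos: [0.4702, -0.046, 0.1817]
ee_rot: [-3.14, 0.0, 1.955]
wrist_force: [0.4, -0.4, -0.5]
width: 0.0004
finger_force: 0.0
t 3.1 ctrl xy mm -67.6521367395109 -22.95811376897796 z 0.18174541270066524 yaw [-1.79929025e+02  7.79705611e-03  1.12010905e+02] F ctrl 0.2561215978117435 -0.5630045026655299 -0.49576397720622417 w 0.00038847018053580833
tool shift [0.04496017 0.06779658 0.1096554 ]
```

```bash
python3 -m crank '[[1,[0.0225,0.034,0],[0,0,0]],[1,[0.0225,0.034,0],[0,0,0]],[1,[0,0,0.03],[0,0,0]],[1,[0,0,0.03],[0,0,0]],[1,[0,0,0],[0,0,0]],[1,[0,0,0],[0,0,0]]]'; python3 go.py 0 22 .072
python3 - <<'E'
from bench import vision
import cv2
for n in("side",):
    s=vision.snapshot(n); cv2.imwrite("pics/a1.png",cv2.resize(s["color"][190:370,250:450,::-1],(660,594)))
E
```

```text
time: 3.7
tool_pos: [0.516, 0.0194, 0.1222]
ee_rot: [-3.14, -0.0, 1.952]
wrist_force: [-0.6, 1.0, 0.7]
width: 0.0003
finger_force: 0.0
t 3.7 ctrl xy mm -0.6643564028600055 20.550964009669663 z 0.12219707122288603 yaw [-1.79936921e+02 -1.57995558e-03  1.11828449e+02] F ctrl -0.16496228787286193 1.1016677698645936 0.7039666398467097 w 0.00025673963554028226
tool shift [0.00144963 0.00071528 0.05019635]
```

View pics/a1.png

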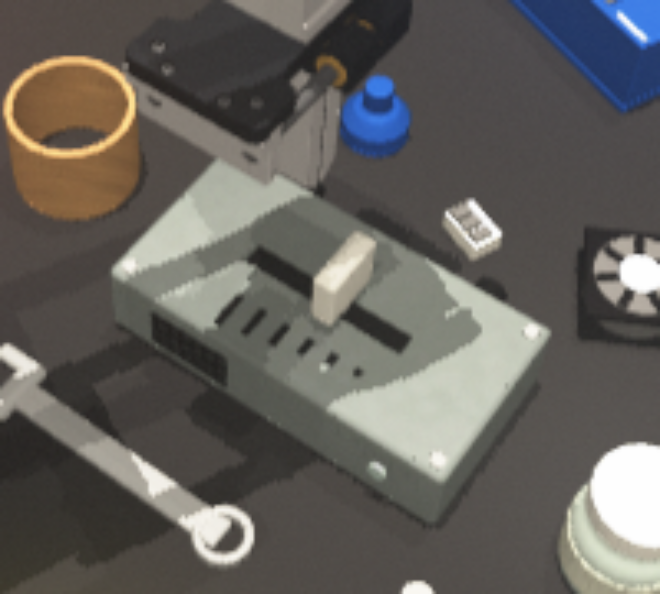

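The picture shows the closed fingers above the slot on the +y side of the lever (fingertips at 320,190, lever at 345,280), clear of everything. I'll descend and approach.

```bash
python3 -m crank '[[1,[0.001,0,0.02],[0,0,0]],[1,[0,0,0.02],[0,0,0]],[1,[0,0,0.01],[0,0,0]],[1,[0,0,0],[0,0,0]],[1,[0,0,0],[0,0,0]]]'>/dev/null; python3 go.py; python3 -m crank '[[1,[-0.004,0,0],[0,0,0]],[1,[-0.004,0,0],[0,0,0]],[1,[-0.003,0,0],[0,0,0]],[1,[-0.002,0,0],[0,0,0]],[1,[-0.002,0,0],[0,0,0]],[1,[0,0,0],[0,0,0]]]'>/dev/null;python3 go.py
```

```text
t 4.25 ctrl xy mm 1.0650837474803607 21.89015960101234 z 0.07357899952899653 yaw [1.79881861e+02 6.64401660e-02 1.11945433e+02] F ctrl -0.3273790557766892 -0.16143631779011372 0.6730654007176178 w 0.0003396988686850052
t 4.85 ctrl xy mm 0.5440858207464432 8.582363986761667 z 0.07232192840673127 yaw [ 1.79979002e+02 -1.28889788e-01  1.11987451e+02] F ctrl 0.21058562523622237 4.282399403033587 1.9368582665028626 w 0.000484267562532158
```

```bash
python3 -m crank '[[1,[-0.002,0,0],[0,0,0]],[1,[-0.002,0,0],[0,0,0]],[1,[-0.002,0,0],[0,0,0]],[1,[-0.002,0,0],[0,0,0]],[1,[-0.002,0,0],[0,0,0]],[1,[-0.002,0,0],[0,0,0]],[1,[0,0,0],[0,0,0]]]'>/dev/null;python3 go.py;  python3 -m crank '[[1,[-0.002,0,0],[0,0,0]],[1,[-0.002,0,0],[0,0,0]],[1,[-0.002,0,0],[0,0,0]],[1,[-0.002,0,0],[0,0,0]],[1,[-0.002,0,0],[0,0,0]],[1,[0,0,0],[0,0,0]]]'>/dev/null;python3 go.py
```

```text
t 5.55 ctrl xy mm 0.15377915677350606 -5.1341121265081 z 0.07184853306806022 yaw [-1.79976129e+02  3.60550908e-02  1.11938947e+02] F ctrl 0.2653267447209583 0.21248703328627905 -0.6996226393061519 w 0.00039837907438297203
t 6.15 ctrl xy mm 0.37401258314961705 -15.2677135001965 z 0.07205741168771154 yaw [1.79998098e+02 9.67429275e-02 1.11971104e+02] F ctrl -0.16339434697116292 0.09548250217991841 -0.2574262999653155 w 0.0003392395624317137
```

```bash
python3 -m crank '[[1,[-0.0015,0,0],[0,0,0]],[1,[-0.0015,0,0],[0,0,0]],[1,[-0.001,0,0],[0,0,0]],[1,[-0.001,0,0],[0,0,0]],[1,[0,0,0],[0,0,0]]]'>/dev/null;python3 go.py;  python3 -m crank '[[1,[-0.001,0,0],[0,0,0]],[1,[-0.001,0,0],[0,0,0]],[1,[0,0,0],[0,0,0]]]'>/dev/null;python3 go.py
cat > lev.py <<'E'
from bench import vision
from h import *
import sys
a=np.radians(22); ex=np.array([np.cos(a),np.sin(a),0]); ey=np.array([-np.sin(a),np.cos(a),0]); C=np.array([.5243,.0006,0])
for n in("side","scene"):
    s=vision.snapshot(n); W=cloud(s)-C; x=W@ex*1e3; y=W@ey*1e3; z=W[...,2]
    c=s["color"].astype(int); white=(c.min(-1)>120)&(c.max(-1)-c.min(-1)<45)
    m=(abs(x)<24)&(abs(y)<65)&(z>.094)&(z<.101)&(s["z_map"]>0)
    print(n,m.sum(),"y pct",np.percentile(y[m],[2,50,98]) if m.sum() else 0, "white", (m&white).sum(), np.percentile(y[m&white],[2,50,98]) if (m&white).any() else 0)
    if len(sys.argv)>1 and n=="side": cv2.imwrite(f"pics/{sys.argv[1]}.png",cv2.resize(s["color"][190:370,250:450,::-1],(660,594)))
E
python3 lev.py a2
```

```text
t 6.65 ctrl xy mm 0.32789812497662396 -19.70895152227185 z 0.07206908932157818 yaw [1.79999479e+02 1.59740408e-02 1.11962277e+02] F ctrl 0.2523009301161842 -0.14771626704110163 -0.19861781151283875 w 0.0003824073232440413
t 6.95 ctrl xy mm 0.34593573476459394 -20.93053782410111 z 0.0720587902511804 yaw [-1.79996603e+02 -5.97503616e-02  1.11984292e+02] F ctrl -0.10880704564846322 1.969102638519427 1.1515050606118853 w 0.0007162951508920061
side 184 y pct [-44.30453028 -38.22209467 -30.38895626] white 169 [-44.31440591 -38.80742076 -31.75465176]
scene 104 y pct [-45.0910228  -37.72238295 -29.50889377] white 87 [-45.10520076 -38.98531057 -32.54192199]
```

View pics/a2.png

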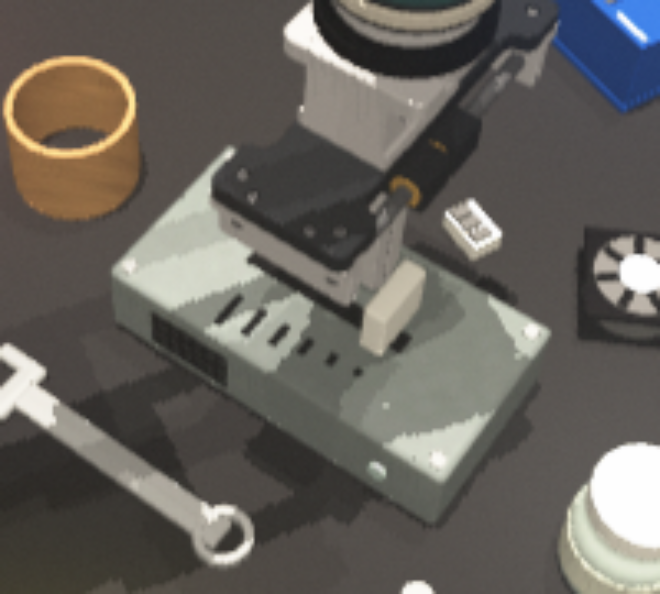

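The lever (395,305) now stands at the shortest-bar end and the fingers are just touching it. I'll press lightly to be sure it is on the stop, then back off and go round to the other face.

```bash
python3 -m crank '[[1,[-0.001,0,0],[0,0,0]],[1,[0,0,0],[0,0,0]],[1,[0,0,0],[0,0,0]],[1,[0,0,0],[0,0,0]]]'>/dev/null;python3 go.py; python3 -m crank '[[1,[0.005,0,0],[0,0,0]],[1,[0.005,0,0],[0,0,0]],[1,[0,0,-0.025],[0,0,0]],[1,[0,0,-0.025],[0,0,0]],[1,[0,0,0],[0,0,0]]]'>/dev/null;python3 go.py 0 -68 .122
```

```text
t 7.45 ctrl xy mm 0.3035862708559973 -21.149338625568802 z 0.0719902869374198 yaw [-1.79983997e+02 -1.30758548e-01  1.12006220e+02] F ctrl 0.17109959436948685 4.4851255426453305 1.710909853097219 w 0.00044322620927339155
t 7.95 ctrl xy mm 2.681952026637778 -14.072936199455574 z 0.12630693845789842 yaw [179.5882543    0.30470216 111.97225849] F ctrl 0.3124183148063779 -1.3165845871420874 0.2294327667042351 w 0.0002991609539570345
tool shift [-0.05390469 -0.00268878  0.00457447]
```

```bash
python3 -m crank '[[1,[-0.02,0,0],[0,0,0]],[1,[-0.02,0,0],[0,0,0]],[1,[-0.015,0,0],[0,0,0]],[1,[0,0,0],[0,0,0]],[1,[0,0,0],[0,0,0]]]'>/dev/null;python3 go.py 0 -68 .072; python3 lev.py
```

```text
t 8.45 ctrl xy mm -0.0011930799370638567 -67.23052645946552 z 0.12133230298310926 yaw [-1.79944568e+02 -5.38128177e-02  1.11936759e+02] F ctrl -0.47072802110275297 -0.05614663234580691 0.1800775110468348 w 0.0007599632582236653
tool shift [-8.15804843e-04  4.97696302e-05  4.93315335e-02]
side 157 y pct [-44.46413587 -38.50438996 -31.56831164] white 157 [-44.46413587 -38.50438996 -31.56831164]
scene 90 y pct [-43.77955002 -38.09017666 -30.54230532] white 89 [-43.78252627 -38.09967472 -30.53679091]
```

```bash
python3 -m crank '[[1,[0,0,0.02],[0,0,0]],[1,[0,0,0.02],[0,0,0]],[1,[0,0,0.009],[0,0,0]],[1,[0,0,0],[0,0,0]],[1,[0.004,0,0],[0,0,0]],[1,[0.004,0,0],[0,0,0]],[1,[0.002,0,0],[0,0,0]],[1,[0,0,0],[0,0,0]]]'>/dev/null;python3 go.py; python3 -m crank '[[1,[0.001,0,0],[0,0,0]],[1,[0.001,0,0],[0,0,0]],[1,[0.001,0,0],[0,0,0]],[1,[0.001,0,0],[0,0,0]],[1,[0,0,0],[0,0,0]],[1,[0,0,0],[0,0,0]]]'>/dev/null;python3 go.py
```

```text
t 9.35 ctrl xy mm 0.7620357235000945 -57.27447170648532 z 0.07392066361321105 yaw [1.79930693e+02 4.83027441e-02 1.12010054e+02] F ctrl -0.3872297292952857 0.5068389985921243 0.3809200851947444 w 0.0004782687547521248
t 9.95 ctrl xy mm 0.28765461292720573 -53.69774264458652 z 0.07306108117315215 yaw [-1.79996425e+02  2.63969147e-02  1.11968431e+02] F ctrl -1.511166140198617 -0.9151443057995097 0.025916026193548658 w 0.00031967608743057815
```

```bash
python3 -m crank '[[1,[0.0015,0,0],[0,0,0]],[1,[0.0015,0,0],[0,0,0]],[1,[0,0,0],[0,0,0]]]'>/dev/null;python3 go.py; python3 -m crank '[[1,[0.0015,0,0],[0,0,0]],[1,[0.0015,0,0],[0,0,0]],[1,[0.0015,0,0],[0,0,0]],[1,[0.0015,0,0],[0,0,0]],[1,[0.0015,0,0],[0,0,0]],[1,[0,0,0],[0,0,0]],[1,[0,0,0],[0,0,0]]]'>/dev/null;python3 go.py;python3 lev.py
```

```text
t 10.25 ctrl xy mm 0.33882647248086073 -52.62602089702655 z 0.07331921780527256 yaw [179.98034935   0.2688866  111.94508062] F ctrl -0.026472834382262 -4.593152269315188 -0.9563364373683637 w 0.00037239762506853925
t 10.95 ctrl xy mm 0.36876987138378325 -42.39293249943439 z 0.07302989886191083 yaw [-1.79995395e+02 -3.03028151e-02  1.12009178e+02] F ctrl -0.07745506114566345 -0.5537548836056181 0.6610978065330243 w 0.0001477517094751078
side 5 y pct [-52.10052334 -51.59706051 -21.93066594] white 2 [-51.03482633 -35.54527886 -20.05573138]
scene 35 y pct [-51.11064459 -25.62349002 -16.67732604] white 29 [-30.26134125 -25.62349002 -18.24766327]
```

```bash
python3 -m crank '[[1,[0.002,0,0],[0,0,0]],[1,[0.0015,0,0],[0,0,0]],[1,[0.0015,0,0],[0,0,0]],[1,[0.0015,0,0],[0,0,0]],[1,[0,0,0],[0,0,0]]]'>/dev/null;python3 go.py; python3 -m crank '[[1,[0.0015,0,0],[0,0,0]],[1,[0.0015,0,0],[0,0,0]],[1,[0.0015,0,0],[0,0,0]],[1,[0.0015,0,0],[0,0,0]],[1,[0.001,0,0],[0,0,0]],[1,[0,0,0],[0,0,0]],[1,[0,0,0],[0,0,0]]]'>/dev/null;python3 go.py;python3 lev.py
```

```text
t 11.55 ctrl xy mm 0.3215594465418725 -37.88132834043702 z 0.07324659677125642 yaw [1.79987000e+02 1.79286816e-01 1.11955709e+02] F ctrl -0.3789546942383921 -4.863005141324733 -1.6773470659964773 w 0.0003668399339902771
t 12.25 ctrl xy mm 0.3465963926959681 -28.75134601712568 z 0.0730143589371957 yaw [-1.79992858e+02 -5.20487993e-02  1.12006572e+02] F ctrl 0.17729888728874002 -0.22478116690071226 0.5244322419804607 w 0.0006648057139191195
side 6 y pct [-38.66143995 -37.42097447 -12.26966332] white 3 [-38.02119315 -36.7551353  -10.63729853]
scene 27 y pct [-24.9715767  -10.76630986  -1.34096803] white 25 [-14.0009305  -10.76630986  -2.26020922]
```

Second click reached, with the fingers free again (about 0 N). The third crest is expected at TCP y ≈ -16 mm.

```bash
python3 -m crank '[[1,[0.002,0,0],[0,0,0]],[1,[0.002,0,0],[0,0,0]],[1,[0.0015,0,0],[0,0,0]],[1,[0.0015,0,0],[0,0,0]],[1,[0,0,0],[0,0,0]]]'>/dev/null;python3 go.py; python3 -m crank '[[1,[0.001,0,0],[0,0,0]],[1,[0.001,0,0],[0,0,0]],[1,[0.001,0,0],[0,0,0]],[1,[0.001,0,0],[0,0,0]],[1,[0.001,0,0],[0,0,0]],[1,[0,0,0],[0,0,0]],[1,[0,0,0],[0,0,0]]]'>/dev/null;python3 go.py;python3 lev.py
```

```text
t 12.85 ctrl xy mm 0.3424216965191391 -23.279034894652277 z 0.07318456425934797 yaw [1.79991549e+02 1.18912760e-01 1.11969927e+02] F ctrl -0.24036969565040534 -2.48871879402938 -0.6078275343280701 w 0.0006841634137237931
t 13.55 ctrl xy mm 0.31050203003152976 -17.474777956619636 z 0.07308085574261983 yaw [-1.79999955e+02 -1.39977035e-02  1.11957682e+02] F ctrl -0.2678784154182795 -1.9749557262023851 0.1167554316514483 w 0.0005324764903543183
side 3 y pct [-27.50312718 -26.82762712 -26.21165313] white 1 [-26.18598755 -26.18598755 -26.18598755]
scene 42 y pct [-25.24484654  -1.62757517   4.76858194] white 33 [-8.12575679 -1.86759516  4.05862556]
```

Just short of the crest (force down to 2 N). I'll creep over it.

```bash
python3 -m crank '[[1,[0.0008,0,0],[0,0,0]],[1,[0.0008,0,0],[0,0,0]],[1,[0,0,0],[0,0,0]],[1,[0,0,0],[0,0,0]],[1,[0,0,0],[0,0,0]]]'>/dev/null;python3 go.py;python3 lev.py
```

```text
t 14.15 ctrl xy mm 0.31835134909098706 -15.54026887439717 z 0.07298649255576062 yaw [-1.79991770e+02 -2.10413281e-02  1.11988915e+02] F ctrl 0.2644260489550008 0.5290194714249402 0.3223057330566484 w 0.0005090204932401382
side 4 y pct [-25.14338384 -24.91543181 -23.84511926] white 0 0
scene 40 y pct [-24.72610511   4.06348118  14.45939831] white 33 [-23.92002924   4.04833834  12.58371795]
```

The lever snapped on and the force is nil. Backing off and lifting clear.

```bash
python3 -m crank '[[1,[-0.01,0,0],[0,0,0]],[1,[-0.02,0,0],[0,0,0]],[1,[-0.01,0,0],[0,0,0]],[1,[0,0,-0.03],[0,0,0]],[1,[0,0,-0.04],[0,0,0]],[1,[0,0,-0.04],[0,0,0]],[1,[0,0,0],[0,0,0]],[1,[0,0,0],[0,0,0]]]'>/dev/null;python3 go.py;python3 lev.py a3
```

```text
t 15.05 ctrl xy mm 0.8429520681612956 -56.605751273093475 z 0.1842942222786102 yaw [1.79867783e+02 8.84799416e-02 1.11946780e+02] F ctrl 0.334552081414656 -0.16498430816650142 -0.09356067738631069 w 0.000642307791493779
side 166 y pct [ 0.57524408  6.14415653 13.62563482] white 166 [ 0.57524408  6.14415653 13.62563482]
scene 90 y pct [ 0.74118187  7.15646643 15.17810018] white 88 [ 0.7223865   6.90958402 15.10554333]
```

View pics/a3.png

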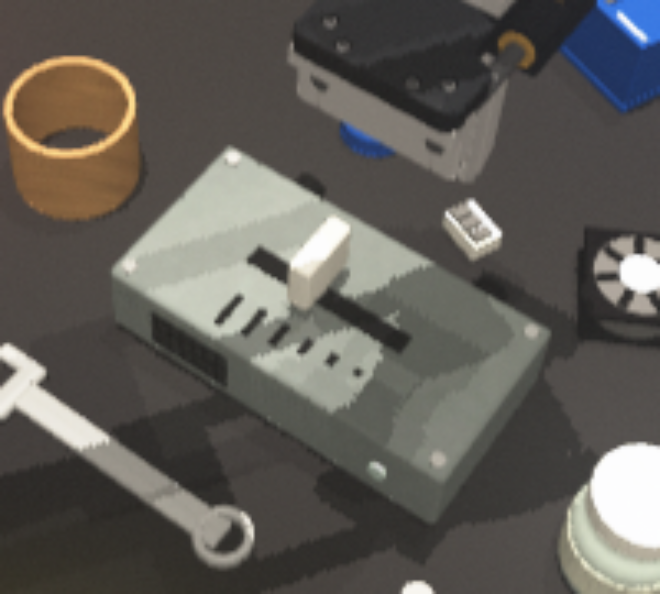

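The lever (320,262) rests at y ≈ +7 mm, the fourth bar from the short end, which is the third click. The gripper is clear and the bystanders in view have not moved.

```bash
python3 -c "
from bench import robot
print(robot.close_job())"
```

```text
the job is handed in; nothing more can be done
None
```

I pushed the lever back to its off stop, then forward through three clicks without passing the third. I handed the job in with it resting about 45 mm from off and the arm clear; no verdict came back.

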